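Re-zero the coffee grinder and put its tools away

TASK

The coffee grinder has just been cleaned: take off its wooden lid and lay it upright on the table, turn the ring clockwise until the burrs touch and it stops, then back it off four clicks. Put the lid back on the grinder, and return every grinder tool that is lying about (brush, scoop, tamper, dosing cup; not all of them are always there) to the bay labelled with its outline on the storage board, lying flat or standing upright inside the rim. Leave the other things on the table where they are.

Things in the scene. Friction and masses are not known exactly. Their poses are not given: they have to be found in the camera images.
- grinder: The grey coffee grinder, fixed to the table: a square block 124 mm wide at the foot, 116 mm at the aluminium top plate, whose top is 105 mm above the table. Origin: centre of its underside, on the ring's axis; x points to the long black zero mark on the top plate, z up. Shorter marks follow anticlockwise every 30 degrees, one a click.
- ring_grip (a point): Centre of the knurled dark adjustment ring on top of the grinder, on its upright axis, half-way up the ring (130 mm above the table). The ring is round, 56 mm outside, 40 mm inside, 26 mm tall, from 117 to 143 mm above the table; the space beside it is free down to the top plate at 105 mm. Grip it across its outside from above. Its x points to the white mark on the ring's top face.
- ring (a joint): Angle of the ring in rad: 0 when the burrs touch (a hard stop; the white mark is then at the long zero mark), growing anticlockwise seen from above. One click is 0.524 rad (30 degrees); a spring ball draws the ring into each click and holds it there with about 0.1 N m, so after release it settles on a whole click. Range 0 to 4.9; it starts 5 to 8 clicks open.
- lid_center (a point): Dark wooden lid that starts on the grinder, covering the ring; the point is its centre, half-way up (25.5 mm of 51 mm), z up. From below: a plug 30 mm across and 10 mm tall (it sits loosely in the ring's 40 mm hole), a disc 66 mm across and 7 mm thick, a neck 16 mm across and 12 mm tall, a round grip knob 26 mm across and 22 mm tall (centre 14.5 mm above the point). On the grinder the point is 158.5 mm above the table; on the table, standing on its plug, 25.5 mm. 90 g.
- brush_mid (a point): Cleaning brush lying on the table, 150 mm long, 24 mm tall: wooden handle 20 mm wide (from -75 to +20 mm along x), black head 30 mm wide (+20 to +75 mm). The point is half-way along and half-way up, 12 mm above what it lies on; x runs to the head, z up. 80 g. May be absent.
- scoop_mid (a point): Steel coffee scoop lying on the table, 144 mm long, 26 mm tall: round bowl 44 mm across centred +50 mm along x, level handle 12 mm wide with its top 26 mm and underside 14 mm above the table, with a foot at its end (-72 to -60 mm along x, 16 mm wide). The point is half-way along and half-way up (13 mm); x runs to the bowl, z up. 90 g, balancing about +20 mm along x. May be absent.
- tamper_mid (a point): Tamper standing upright, 70 mm tall: steel foot 54 mm across and 22 mm tall, stem 20 mm across, round wooden grip 36 mm across from 38 to 70 mm. The point is on its axis, half-way up (35 mm). 280 g. May be absent.
- cup_mid (a point): Steel dosing cup standing upright, mouth up, 54 mm across (52 at the foot), 64 mm tall, wall 3 mm. The point is on its axis, half-way up (32 mm). 120 g. May be absent.
- bay_brush_floor (a point): Bay for the brush. Fixed shallow cork bay on the storage board, with a 5 mm wide rim 4 mm above its floor; the floor is 9 mm above the table. The point is the floor's centre, x towards the label, z up. The white label at the +x end shows, upright as seen from the robot, a stick with a wide oblong head. The floor is 180 by 60 mm inside the rim, long side along x; the brush lies along it, either way round.
- bay_scoop_floor (a point): Bay for the scoop. Fixed shallow cork bay on the storage board, with a 5 mm wide rim 4 mm above its floor; the floor is 9 mm above the table. The point is the floor's centre, x towards the label, z up. The white label at the +x end shows, upright as seen from the robot, a thin stick with a round disc. The floor is 180 by 60 mm inside the rim, long side along x; the scoop lies along it, either way round.
- bay_tamper_floor (a point): Bay for the tamper. Fixed shallow cork bay on the storage board, with a 5 mm wide rim 4 mm above its floor; the floor is 9 mm above the table. The point is the floor's centre, x towards the label, z up. The white label at the +x end shows, upright as seen from the robot, a side view, foot, stem and round knob. The floor is 74 by 74 mm inside the rim.
- bay_cup_floor (a point): Bay for the dosing cup. Fixed shallow cork bay on the storage board, with a 5 mm wide rim 4 mm above its floor; the floor is 9 mm above the table. The point is the floor's centre, x towards the label, z up. The white label at the +x end shows, upright as seen from the robot, a side view, a U open at the top. The floor is 74 by 74 mm inside the rim.
- jar_mid (a point): Bystander: glass jar, 60 mm across, 85 mm tall; its centre. Leave it.
- remote_mid (a point): Bystander: black remote control, 150 by 44 by 18 mm; its centre, x along it. Leave it.
- orange_mid (a point): Bystander: an orange, 72 mm across, 68 mm tall; its centre. Leave it.
Things that resemble listed ones, but are neither listed nor needed, are in the scene too. What is shaped like the part that bears lid_center but pink is not meant. Leave any pink look-alike of the part that bears brush_mid alone.

How it is judged (in metres and radians):
On the way, in this order (a step that is already met when the one before it is completed fails the run):
1. the lid is off the grinder and stands on the table (horizontal distance between lid_center and ring_grip above 0.09 m and height (world z) of lid_center below 0.035 m and angle between lid_center's own z axis and vertical below 0.3 rad), for 0.2 s.
2. the ring is turned clockwise until the burrs touch (value of joint ring below 0.12 rad), for 0.2 s.
3. the ring is backed off to the fourth click and let go (value of joint ring between 1.91114 and 2.27765 rad and contact force between the fingers and ring below 0.3 N), for 0.3 s.
At the end, for the whole second after the job is handed in: Ring at the fourth click (0.35 click); lid upright on the grinder, plug in the ring; every tool present at rest in its own bay: brush and scoop flat, along the bay (0.3 rad), centre within 24 mm along and 22 mm across; tamper and cup upright, within 22 mm each way (value of joint ring between 1.91114 and 2.27765 rad and horizontal distance between lid_center and ring_grip below 0.01 m and z of lid_center in the frame of grinder between 0.152 and 0.164 m and angle between lid_center's own z axis and vertical below 0.1 rad and linear speed of each of lid, brush, scoop, tamper, cup below 0.02 m/s and x of brush_mid in the frame of bay_brush_floor between -0.024 and 0.024 m and y of brush_mid in the frame of bay_brush_floor between -0.022 and 0.022 m and z of brush_mid in the frame of bay_brush_floor between 0.006 and 0.018 m and angle between each of brush_mid, scoop_mid, tamper_mid, cup_mid's own z axis and vertical below 0.15 rad and angle between the x axis of brush_mid and the x axis of bay_brush_floor, either way round below 0.3 rad and x of scoop_mid in the frame of bay_scoop_floor between -0.024 and 0.024 m and y of scoop_mid in the frame of bay_scoop_floor between -0.022 and 0.022 m and z of scoop_mid in the frame of bay_scoop_floor between 0.007 and 0.019 m and angle between the x axis of scoop_mid and the x axis of bay_scoop_floor, either way round below 0.3 rad and x of tamper_mid in the frame of bay_tamper_floor between -0.022 and 0.022 m and y of tamper_mid in the frame of bay_tamper_floor between -0.022 and 0.022 m and z of tamper_mid in the frame of bay_tamper_floor between 0.029 and 0.041 m and x of cup_mid in the frame of bay_cup_floor between -0.022 and 0.022 m and y of cup_mid in the frame of bay_cup_floor between -0.022 and 0.022 m and z of cup_mid in the frame of bay_cup_floor between 0.026 and 0.038 m); the robot touches nothing.
It fails at once if a bystander (jar, remote or orange) is moved more than 40 mm (distance of any of jar_mid, remote_mid, orange_mid from where it was at the start of the episode above 0.04 m).
Of brush, scoop, tamper, cup only 2 to 4 are there at a start; the rules pass over those that are not, and their reading is None.
At some moment in a run one of brush, scoop, tamper, cup may be knocked a few centimetres aside while the robot is not near it.
It also fails if it takes over 210 s, if anything falls off the work surface, if the arm or the gripper's body presses on something with over 40 N, if the wrist force passes 120 N, or if a joint passes its speed limit or range.

ROBOT

A 6-joint arm with a two-finger parallel gripper is mounted at the origin on the work surface. World frame = base frame: x ahead of the robot, y to its left, z up, the work surface at z = 0. Lengths are in mm, angles in rad, forces in N, time in s.
With the tool pointing down it reaches from about 275 to 825 mm from the base axis. Payload 5.2 kg.
Tool frame: the origin (TCP) lies at the very end of the fingers, on their centre line; the grasp point (between the pads) lies 19 mm behind it; z points along the fingers, y is the line along which they close (so a half turn about z gives the same grasp; the last joint's range is limited). The gripper opens to 93 mm and grips with 3 to 60 N. Pads are 15 mm wide; open, the fingers measure 128 mm over their backs; the gripper's body (75 mm by 188 mm) begins 65 mm behind the grasp point.
Start: joints at [1.085, 0.259, 1.535, -0, 1.348, -0.203], TCP at [153.453, 528.164, 218.653] pointing down, gripper open.
Joint ranges: [-3.14, 3.14], [-0.91, 2.08], [0.19, 2.58], [-1.22, 4.36], [0.22, 2.71], [-3.12, 3.12]. Speed limits (rad/s): [2.57, 2.57, 3.14, 3.14, 3.14, 3.14].

INTERFACE

Orientations are given as [roll, pitch, yaw] about the fixed x, y, z axes, in that order (R = Rz(yaw) Ry(pitch) Rx(roll)).
In Python, from bench import robot gives the robot as it stands. The module is installed in compiled form; this text tells all that it offers. Calls block until the motion is done:
- robot.move_ptp(position, orientation): joint-space move of the TCP to a pose.
- robot.move_linear(position, ori=None, speed=150, f_stop=None): straight line of the TCP; ori=None keeps the orientation; speed is the mean speed in mm/s. With f_stop (N) it stops when the force on the tool has changed by that much, and returns True; else False.
- robot.move_j(angles): joint-space move.
- robot.move_gripper(opening): opening from 0.0 (shut) to 1.0 (fully open); the grip force is fixed at half the most; returns when the fingers have stopped.
- robot.sleep(seconds).
- robot.inverse_kinematics(position, orientation): joint angles nearest the present ones, or None.
- robot.get_image(name): name is "side" or "top" or "wrist"; returns a dict with "img" (400x640x3 uint8, blue, green, red), "fovy" (degrees; the focal length in pixels is half the picture's height over the tangent of half this angle, whatever the lens; pixels are square), "cx", "cy" (the principal point, pixels), "eye" and "orientation" of the camera in the world. Camera axes: x right, y down, z forward; pixel columns grow to the right and rows downward; lengths in mm; the calibration is good to about 2 mm. A picture is of the moment at which its call begins. There is no depth.
A pose or a line that the arm cannot do raises robot.MotionError and nothing moves.
- robot.hand_in(): hands the job in; it is judged then, once.
Readings, each from a call of its own:
- robot.current_t(): time.
- robot.current_qpos(): joint angles.
- robot.current_joint_vel(): joint speeds.
- robot.current_joint_efforts(): joint torques, N m.
- robot.current_tcp_pos(): TCP position.
- robot.current_eef_rot(): TCP orientation.
- robot.current_contact_force(): force on the tool from outside, world axes, zero at the start.
- robot.current_ft_torque(): the same for the moment, N m.
- robot.current_gripper_width(): opening from 0.0 (shut) to 1.0 (fully open).
- robot.current_finger_force(): force on a finger pad.
Only numpy, scipy, OpenCV 4.12 (cv2) and the standard library are available. Lean on these libraries where they do the work, as an engineer would, in place of code of your own. Each camera call takes 0.05 s, during which the arm holds its last target. There are 200 camera calls.

## Working session

There is one attempt and no reset: what is moved stays moved. The work goes in short steps, each a Python script; the robot and the scene stay as the last script left them, time stands still between calls to the robot, and variables do not carry over. Pictures are saved under pics/ and viewed, at most 14 in all, crops included, and the job is handed in when it is done.

```bash
mkdir -p pics; ls
python3 - <<'E'
from bench import robot
import cv2
for n in ("top","side"):
    d=robot.get_image(n); cv2.imwrite(f"pics/{n}0.png",d["img"])
    print(n,d["fovy"],d["cx"],d["cy"],d["eye"],d["orientation"])
print(robot.current_eef_rot(),robot.current_t())
E
```

```text
pics
top 43.356147081481566 319.5371473615894 195.03147101528182 [ 451.88268207  -38.30013525 1352.28904122] [-3.11190665  0.02937858 -1.5757536 ]
side 50.6094273375969 322.15354756968225 197.14764375176287 [ 264.88096247 -863.18007795  829.21770188] [-2.23795085  0.02100002 -0.29265399]
[-3.14001730e+00 -2.93216019e-04  2.85884001e+00] 0.1
```

View pics/top0.png

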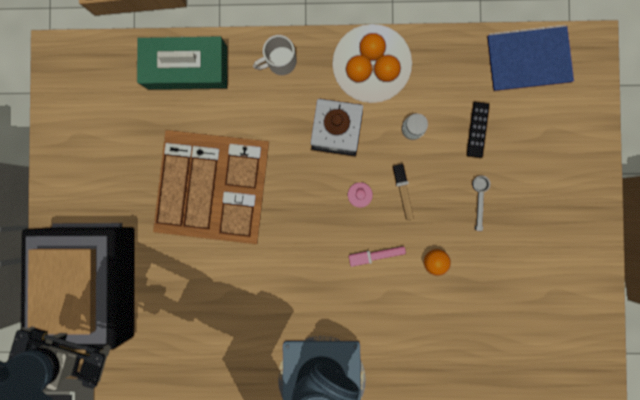

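View pics/side0.png

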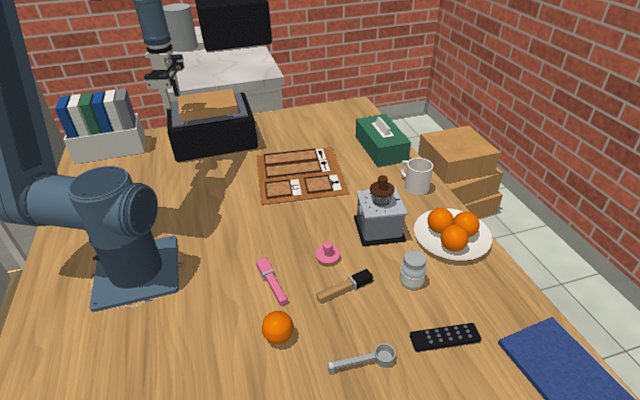

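```bash
cat > h.py <<'E'
from bench import robot
import numpy as np, cv2
from scipy.spatial.transform import Rotation as R
def cam(n,save=None):
    d=robot.get_image(n)
    if save: cv2.imwrite(f"pics/{save}.png",d["img"])
    return d
def f(d): return 200/np.tan(np.radians(d["fovy"]/2))
def ray(d,u,v,z):
    r=R.from_euler("xyz",d["orientation"]).apply([(u-d["cx"])/f(d),(v-d["cy"])/f(d),1])
    e=np.array(d["eye"]); return e+r*(z-e[2])/r[2]
def proj(d,p):
    c=R.from_euler("xyz",d["orientation"]).inv().apply(np.array(p,float)-d["eye"])
    return c[:2]/c[2]*f(d)+[d["cx"],d["cy"]]
def blobs(mask,amin=30):
    cs,_=cv2.findContours(mask.astype(np.uint8),cv2.RETR_EXTERNAL,cv2.CHAIN_APPROX_NONE)
    return sorted([c for c in cs if cv2.contourArea(c)>=amin],key=cv2.contourArea,reverse=True)
def down(yaw): return [np.pi,0,yaw]
E
python3 - <<'E'
from h import *
d=cam("top")
for n,u,v,z in [("lid",337,121,184),("plate",337,125,105),("jar",416,126,85),("brush head",400,175,24),("brush tail",408,218,24),("bowl",481,184,26),("handle end",479,230,26),("remote",478,130,18),("orange",438,263,40),("bayB",172,187,9),("bayS",201,189,9),("labB",178,150,12),("labS",205,153,12),("pinklid",360,194,30)]:
    print(n,ray(d,u,v,z).round())
# is anything hidden? go look above grinder
p=ray(d,337,121,184)
robot.move_ptp([p[0]-40,p[1],330],down(np.pi))
w=cam("wrist","w1"); print(w["eye"],w["orientation"],w["fovy"],robot.current_qpos())
cv2.imwrite("pics/s1.png",cam("side")["img"]); cv2.imwrite("pics/t1.png",cam("top")["img"])
E
```

```text
lid [659. -46. 184.]
plate [663. -46. 105.]
jar [ 662. -245.   85.]
brush head [ 543. -212.   24.]
brush tail [ 430. -231.   24.]
bowl [ 518. -422.   26.]
handle end [ 398. -415.   26.]
remote [ 661. -419.   18.]
orange [ 314. -305.   40.]
bayB [516. 399.   9.]
bayS [510. 320.   9.]
labB [616. 382.  12.]
labS [607. 309.  12.]
pinklid [ 493. -106.   30.]
[537.65265762 -45.20330176 496.49006385] [2.84448722e+00 1.20038791e-04 1.57290957e+00] 64.31458508040758 [-2.51683750e-01  3.46680790e-01  1.14754383e+00  1.96404717e-04
  1.64744474e+00 -1.82375729e+00]
```

View pics/w1.png

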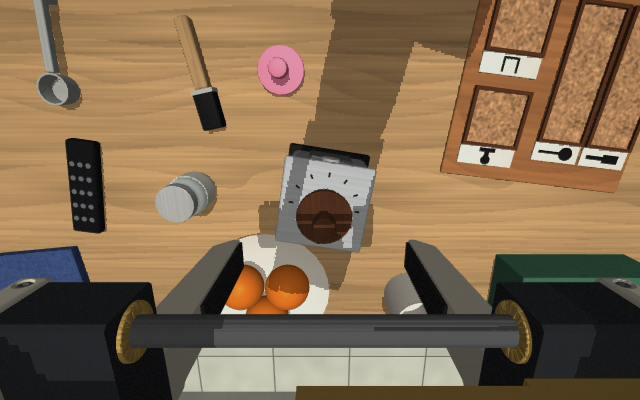

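View pics/s1.png

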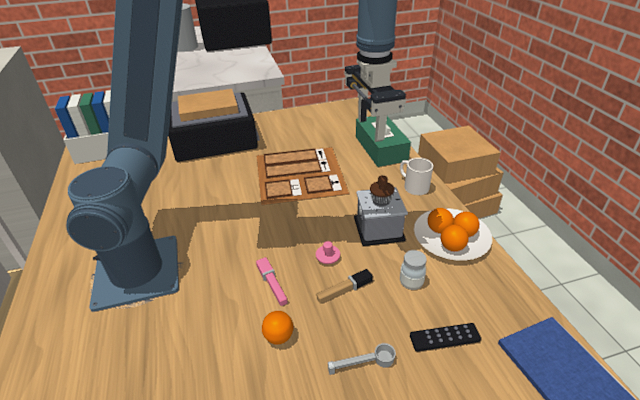

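Run:
```python
from h import *
for n in ("wrist","top"):
    d=cam(n); h=cv2.cvtColor(d["img"],cv2.COLOR_BGR2HSV); b=d["img"].astype(int)
    m=(h[...,2]<110)&(b[...,2]>b[...,0]*1.35+8)
    P=proj(d,[659,-46,150])
    m2=np.zeros_like(m); u,v=P.astype(int); m2[v-40:v+45,u-45:u+45]=m[v-40:v+45,u-45:u+45]
    for c in blobs(m2,80)[:2]:
        (x,y),r=cv2.minEnclosingCircle(c); print(n,P,x,y,r,r*abs(d["eye"][2]-147)/f(d),ray(d,x,y,147).round(1), cv2.boundingRect(c))
d=cv2.imread("pics/w1.png")[120:270,250:400]; cv2.imwrite("pics/c1.png",cv2.resize(d,None,fx=4,fy=4))
```

```text
wrist [322.84943324 215.04261619] 324.0 216.5 27.771488189697266 30.512070048956065 [661.8 -44.7 147. ] (297, 190, 55, 54)
top [337.03647228 123.59605925] 324.0 147.5 30.516489028930664 73.10355395886874 [602.1 -14.4 147. ] (295, 137, 59, 31)
```

View pics/c1.png

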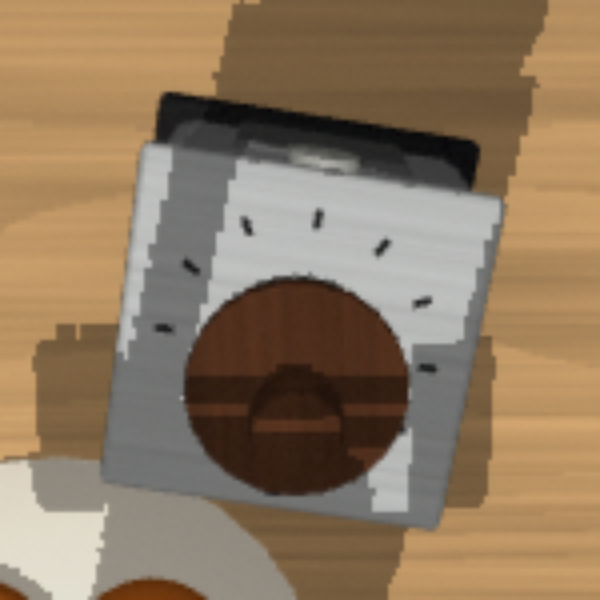

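Run:
```python
from h import *
robot.move_linear([661.8,-45,220],down(np.pi))
robot.move_linear([661.8,-45,157],speed=80,f_stop=8)
robot.move_gripper(0); print(robot.current_gripper_width()*93,robot.current_tcp_pos())
robot.move_linear([661.8,-45,230],speed=100)
print(robot.current_gripper_width()*93,robot.current_contact_force())
robot.move_linear([520,40,230]); robot.move_linear([520,40,45])
print(robot.move_linear([520,40,20],speed=25,f_stop=3),robot.current_tcp_pos())
robot.move_gripper(0.7); robot.move_linear([520,40,150])
robot.move_linear([600,-45,290])
w=cam("wrist","w2"); cv2.imwrite("pics/c2.png",cv2.resize(w["img"][100:300,200:460],None,fx=3,fy=3))
print(robot.current_t())
```

```text
25.37419451780328 [661.81884813 -44.97284654 157.01291095]
25.538994666224653 [ 0.11276079  0.04425883 -0.81277203]
True [519.7960977   40.03714008  23.69060532]
13.5
```

View pics/w2.png

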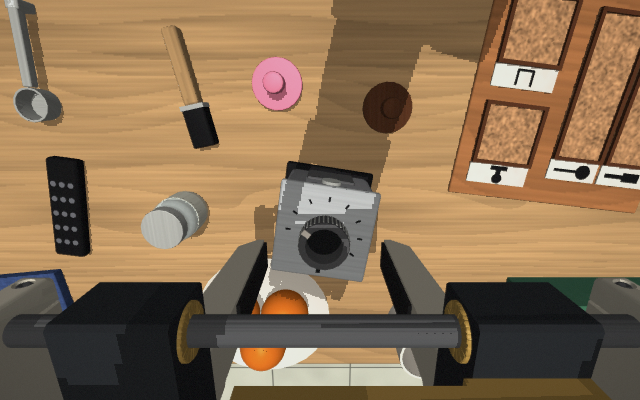

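Run:
```python
import cv2
w=cv2.imread("pics/w2.png"); cv2.imwrite("pics/c3.png",cv2.resize(w[170:290,262:392],None,fx=5,fy=5,interpolation=cv2.INTER_CUBIC))
```

```text
(no output)
```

View pics/c3.png

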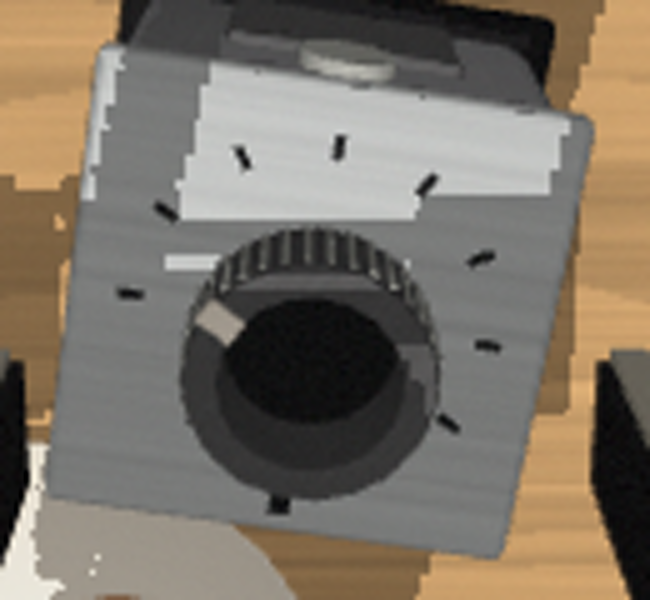

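Run:
```python
from h import *
w=cam("wrist"); 
c=ray(w,324.2,246,143); m=ray(w,306,234.4,143); z=ray(w,318,271,105)
marks=[ray(w,262+x/5,170+y/5,105) for x,y in [(449,424),(488,346),(481,258),(427,185),(339,147),(242,157),(165,210),(130,293)]]
M=np.array([[*p[:2]] for p in marks]); A=np.c_[2*M,np.ones(8)]; s=np.linalg.lstsq(A,(M**2).sum(1),rcond=None)[0]
print("circle",s[:2],np.sqrt(s[2]+s[:2]@s[:2])); C=s[:2]
ang=lambda p:np.degrees(np.arctan2(p[1]-C[1],p[0]-C[0]))
print(c,ang(m),np.hypot(*(m[:2]-C)),"zero",ang(z),[round(ang(p)) for p in marks])
print(robot.current_qpos())
```

```text
circle [663.79663769 -44.26752842] 43.261895524624066
[661.99044791 -44.0318926  143.        ] -128.51242049696015 24.396211816293537 zero -8.35352194540833 [51, 81, 111, 141, 171, -159, -129, -99]
[-2.59438173e-01  3.20073718e-01  1.28017950e+00 -1.83329010e-04
  1.54473425e+00 -1.83067283e+00]
```

```bash
cat > ring.py <<'E'
from h import *
C=[663.0,-44.3]
q=robot.inverse_kinematics([*C,200],down(np.pi)); y0=q[0]+np.pi/2+2.9; print(q)
robot.move_gripper(0.85)
robot.move_ptp([*C,200],down((y0+np.pi)%(2*np.pi)-np.pi)); q=robot.current_qpos(); print("q",q)
if q[5]>0:
    q=np.array(q); q[5]=-2.9; robot.move_j(list(q)); print(robot.current_tcp_pos(),robot.current_eef_rot())
print(robot.move_linear([*C,113],speed=80,f_stop=8),robot.current_tcp_pos())
robot.move_gripper(0); print("w",robot.current_gripper_width()*93,robot.current_contact_force(),robot.current_ft_torque())
q=np.array(robot.current_qpos()); q0=q[5]; t0=np.array(robot.current_ft_torque())
while q[5]-q0<4.6:
    q[5]+=0.1; robot.move_j(list(q)); t=np.array(robot.current_ft_torque())-t0
    n=q[5]-q0
    if n>3.0: print(round(n,2),t.round(3),np.round(robot.current_contact_force(),1))
    if n>3.6 and abs(t[2])>0.45: break
robot.sleep(0.4); print(robot.current_qpos()[5]-q0,robot.current_t())
E
python3 ring.py
```

```text
[-0.23424822  0.47641397  1.26035155  0.          1.40482714 -1.80504455]
q [-2.34313241e-01  4.76123641e-01  1.25997594e+00 -2.47618286e-05
  1.40514101e+00 -2.89853147e+00]
False [663.49785583 -44.42680937 113.73813597]
w 55.52044096831802 [-1.15273453  0.94072054  2.12964095] [0.22712916 0.32671889 0.04790233]
3.0 [-1.267 -0.638 -0.15 ] [ 2.2 -5.7 -0.3]
3.1 [-1.311 -0.612 -0.141] [ 0.6 -6.4  0.1]
3.2 [-1.198 -0.356  0.103] [ 1.2 -5.5 -0.1]
3.3 [-1.218 -0.438  0.021] [ 0.4 -5.7  0.1]
3.4 [-1.246 -0.163 -0.049] [-0.5 -5.6 -0.6]
3.5 [-1.294 -0.382 -0.143] [-0.8 -5.2  0.4]
3.6 [-1.237 -0.149 -0.158] [-1.3 -4.7  0.2]
3.7 [-1.172 -0.213  0.175] [ 0.1 -5.1 -0.7]
3.8 [-1.206 -0.042  0.02 ] [-1.5 -3.8  0.5]
3.9 [-1.189 -0.116 -0.084] [-0.9 -4.   0. ]
4.0 [-1.197 -0.263 -0.142] [ 0.  -5.1  1.2]
4.1 [-1.202 -0.297 -0.114] [ 0.2 -4.7  0.2]
4.2 [-1.202  0.044  0.365] [-0.4 -4.4  0.5]
4.3 [-1.085 -0.373  0.591] [ 2.5 -5.6 -0.2]
4.290571556607915 27.9417
```

Run:
```python
from h import *
q=np.array(robot.current_qpos()); s=q[5]
for k in np.linspace(0,1,15)[1:]:
    q[5]=s-2.15*k; robot.move_j(list(q))
robot.sleep(.2); robot.move_gripper(0.85); robot.sleep(.5)
p=robot.current_tcp_pos(); robot.move_linear([p[0],p[1],200],speed=120)
robot.move_ptp([600,-45,290],down(np.pi))
w=cam("wrist","w4"); cv2.imwrite("pics/c4.png",cv2.resize(w["img"][170:290,262:392],None,fx=5,fy=5,interpolation=cv2.INTER_CUBIC)); print(robot.current_t(),robot.current_qpos(),w["eye"])
cam("top","t4")
```

```text
35.0333 [-2.60058264e-01  3.19841972e-01  1.28166803e+00  7.48815478e-05
  1.54180432e+00 -1.82958337e+00] [518.5288576  -45.20847901 455.65253997]
```

View pics/c4.png

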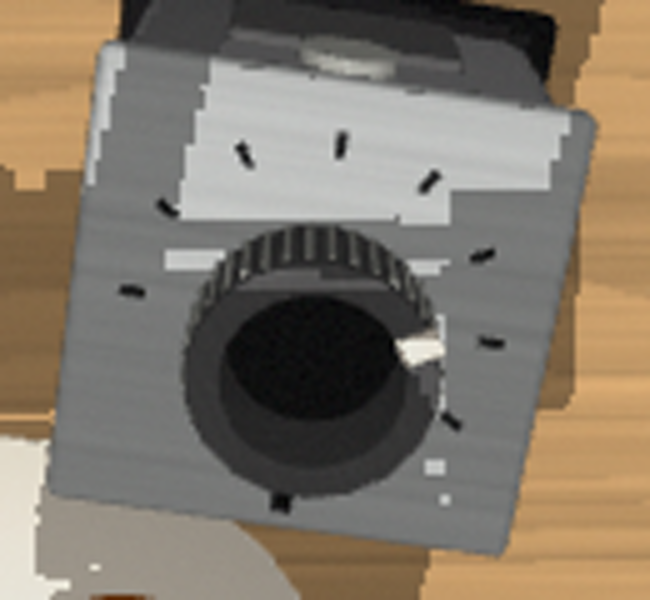

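Run:
```python
from h import *
w=cam("wrist"); im=w["img"].astype(int); b=im.min(2)
m=np.zeros(b.shape,bool); m[230:250,338:349]=b[230:250,338:349]>170   # avoids lit patches
c=blobs(m,8)[0]; M=cv2.moments(c); u,v=M["m10"]/M["m00"],M["m01"]/M["m00"]; print(u,v,cv2.contourArea(c))
for uu,vv in((u,v),(345.6,239.6)):
    p=ray(w,uu,vv,143)
    for C in ([663.8,-44.3],[662,-44.2]): print(p.round(1),np.degrees(np.arctan2(p[1]-C[1],p[0]-C[0])))
```

```text
345.15315315315314 239.64864864864865 18.5
[655.2 -22.2 143. ] 111.28383072930693
[655.2 -22.2 143. ] 107.18866824471115
[655.2 -21.8 143. ] 110.99877546830919
[655.2 -21.8 143. ] 106.97682633125447
```

Run:
```python
from h import *
robot.move_gripper(0.7)
robot.move_linear([520,40,120],down(np.pi)); robot.move_linear([519.8,40,24],speed=80,f_stop=8)
robot.move_gripper(0); print(robot.current_gripper_width()*93)
robot.move_linear([520,40,230]); robot.move_linear([662.5,-44.5,230]); robot.move_linear([662.5,-44.5,172],speed=80)
print(robot.move_linear([662.5,-44.5,154],speed=25,f_stop=3),robot.current_tcp_pos())
robot.move_gripper(0.6); p=robot.current_tcp_pos(); robot.move_linear([p[0],p[1],230])
robot.move_linear([560,-130,330])
w=cam("wrist","w5"); cam("top","t5"); print(robot.current_t())
```

```text
25.44526671490106
True [662.41053567 -44.46540507 156.99226632]
46.1667
```

View pics/w5.png

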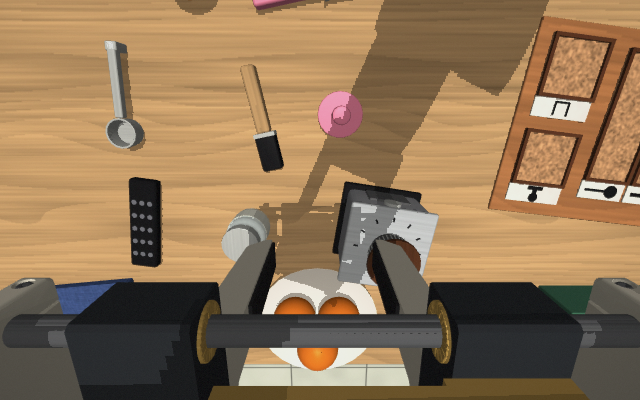

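Run:
```python
from h import *
w=cam("wrist"); t=cam("top")
a,b=ray(w,248,68,24),ray(w,270,168,24); print("brush",a,b,np.linalg.norm(a-b),(a+b)/2)
a,b=ray(w,111,42,26),ray(w,125,134,26); print("scoop",a,b,np.linalg.norm(a-b))
im=cv2.imread("pics/top0.png"); h=cv2.cvtColor(im,cv2.COLOR_BGR2HSV)
cr=cv2.resize(im[120:250,140:280],None,fx=5,fy=5,interpolation=cv2.INTER_CUBIC); cv2.imwrite("pics/c6.png",cr)
for p in [(172,187),(201,189),(157,200),(187,190)]: print(p,h[p[1],p[0]])
```

```text
brush [ 429.12778756 -233.45074713   24.        ] [ 568.04791891 -209.76497476   24.        ] 140.92486900957385 [ 498.58785323 -221.60786095   24.        ]
scoop [ 397.44535084 -414.11884971   26.        ] [ 518.1950489  -416.98784595   26.        ] 120.78377672715253
(172, 187) [ 15 123 145]
(201, 189) [ 16 126 146]
(157, 200) [ 15 148 134]
(187, 190) [ 12 164  87]
```

View pics/c6.png

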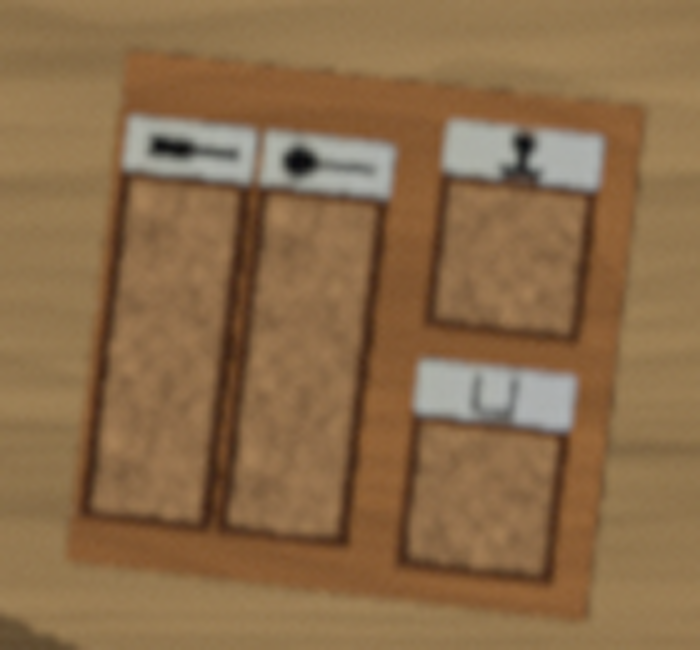

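```bash
cat > bays.py <<'E'
from h import *
t=cam("top")
P=lambda x,y,z:ray(t,140+x/5-.4,120+y/5-.4,z)
def bay(cs):
    c=[P(x,y,13)[:2] for x,y in cs]; ctr=np.mean(c,0); d=(c[0]+c[1]-c[2]-c[3])/2
    return ctr,np.arctan2(d[1],d[0]),np.linalg.norm(d),np.linalg.norm(c[0]-c[1])
B=bay([(125,178),(246,188),(208,522),(88,515)]); S=bay([(262,192),(382,203),(346,541),(222,527)])
E
cat > brush.py <<'E'
from bays import *
print(B,S); a,b=ray(t,410,219,24),ray(t,398,165,24); print("top brush",a,b,(a+b)/2)
c=np.array([498.6,-221.6]); yaw=np.arctan2(23.7,138.9)
q=robot.current_qpos()
def go(pos,z,yaw,**k): return robot.move_linear([pos[0],pos[1],z],down(yaw),**k)
g=c+2*np.array([np.cos(yaw),np.sin(yaw)])
Y=yaw-np.pi; 
robot.move_gripper(0.8)
robot.move_ptp([*g,150],down(Y)); print(robot.current_qpos())
print(go(g,5,Y,speed=90,f_stop=6),robot.current_tcp_pos())
robot.move_gripper(0); print("w",robot.current_gripper_width()*93)
go(g,150,Y); print("w",robot.current_gripper_width()*93); cam("side","s7")
E
python3 brush.py
```

```text
(array([508.52744352, 394.99501224]), np.float64(-0.10856799427810206), np.float64(181.45668298241142), np.float64(66.02936868322483)) (array([500.0194243 , 321.18404302]), np.float64(-0.11119039468721935), np.float64(181.6926006691642), np.float64(65.30883774951526))
top brush [ 427.21340582 -236.6884219    24.        ] [ 569.49407813 -206.68193115   24.        ] [ 498.35374197 -221.68517652   24.        ]
[-6.19682588e-01  3.08859436e-01  1.63874570e+00  4.28858417e-04
  1.19164124e+00 -2.35899719e+00]
False [ 500.94324604 -221.49490894    5.53582651]
w 19.851541209040363
w 20.173582439960196
```

```bash
cat > place.py <<'E'
from bays import *
def place(bay,off,zt,flip=np.pi):
    ctr,a=bay[:2]; Y=a-np.pi; x=np.array([np.cos(a),np.sin(a)]); g=ctr+off*x
    p=robot.current_tcp_pos(); robot.move_linear([p[0],p[1],180])
    robot.move_linear([g[0],g[1],180],down(Y),speed=250)
    robot.move_linear([g[0],g[1],30],speed=120)
    print(robot.move_linear([g[0],g[1],zt],speed=25,f_stop=4),robot.current_tcp_pos())
    print("w",robot.current_gripper_width()*93)
    robot.move_gripper(min(1,robot.current_gripper_width()+.2)); robot.move_linear([g[0],g[1],160])
E
python3 - <<'E'
from place import *
place(B,2,13.5)
robot.move_ptp([430,-330,300],down(-np.pi+.01)); w=cam("wrist","w8"); cam("top","t8")
print(robot.current_t(),robot.current_qpos())
d=cv2.imread("pics/t8.png")[100:280,140:500]; cv2.imwrite("pics/c8.png",cv2.resize(d,None,fx=2.2,fy=2.2))
o=np.vstack([cv2.resize(cv2.imread("pics/t8.png")[110:250,130:510],(760,280)),cv2.resize(w["img"][:260],(760,309))]); cv2.imwrite("pics/m8.png",o)
E
```

```text
True [510.15431379 394.59291772  13.95952283]
w 19.957158382533855
60.9667 [-8.59197860e-01  2.03012772e-01  1.41068461e+00  1.46753942e-04
  1.52817247e+00 -2.44110529e+00]
```

View pics/m8.png

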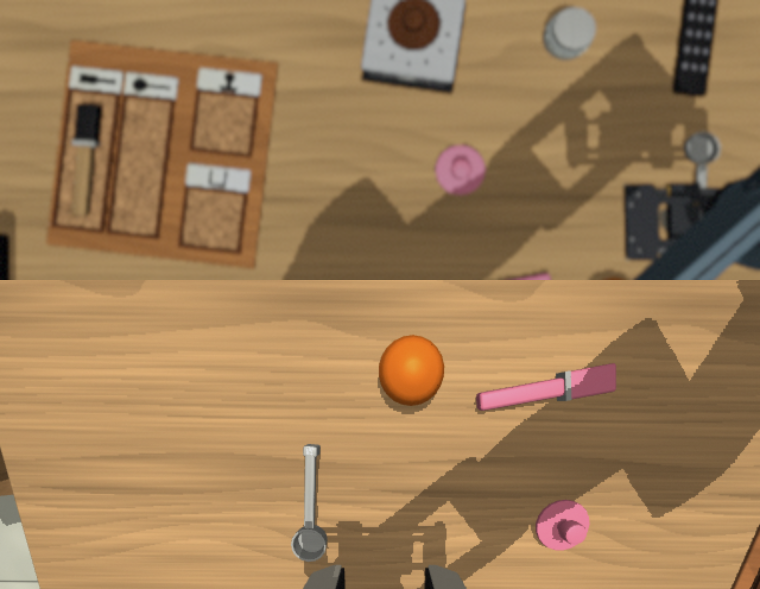

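Run:
```python
from place import *
w=cam("wrist"); e,b=ray(w,262.7,140.0,26)[:2],ray(w,261,221.3,26)[:2]
d=b-e; print(e,b,np.linalg.norm(d)); a=np.arctan2(d[1],d[0]); x=d/np.linalg.norm(d)
m=(e+72*x+b-50*x)/2; g=m+16*x; print(m,a)
robot.move_gripper(0.6); robot.move_linear([*g,120],down(a-np.pi))
print(robot.move_linear([*g,4.5],speed=90,f_stop=6),robot.current_tcp_pos())
robot.move_gripper(0); print("w",robot.current_gripper_width()*93)
p=robot.current_tcp_pos(); robot.move_linear([p[0],p[1],150]); W=robot.current_gripper_width()*93; print("w",W)
if W>9:
    place(S,16,12.5)
    robot.move_ptp([420,0,330],down(np.pi))
    robot.move_ptp([300,300,330],down(np.pi))
    cam("top","t9"); cam("side","s9")
    o=np.hstack([cv2.resize(cv2.imread("pics/t9.png")[110:250,140:370],(460,280)),cv2.resize(cv2.imread("pics/s9.png")[130:270,250:420],(340,280))]); cv2.imwrite("pics/m9.png",o)
print(robot.current_t())
```

```text
[ 395.53566673 -413.37027971] [ 513.90817342 -421.08609602] 118.62370826414022
[ 465.6986261  -417.94367704] -0.06509042306645463
False [ 482.03741904 -419.40683706    5.21534454]
w 11.550187904385897
w 11.460695715849125
True [515.58289901 319.2506574   13.50029229]
w 11.598547523169536
76.35
```

View pics/m9.png

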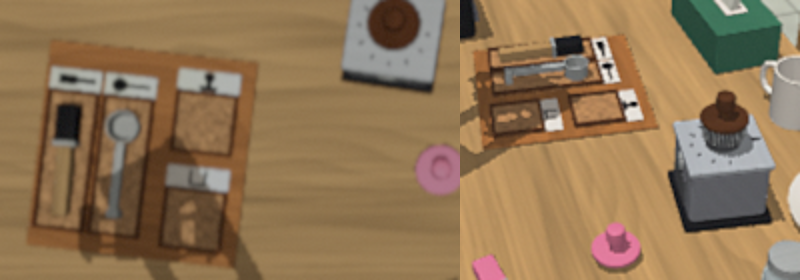

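Run:
```python
from bays import *
Q=lambda x,y,z:ray(t,140+x/2,110+y/2,z)[:2]
def fr(bay,p): 
    a=bay[1]; v=p-bay[0]; return np.round([v@[np.cos(a),np.sin(a)],v@[-np.sin(a),np.cos(a)]],1)
print("brush",fr(B,Q(69,103,33)),fr(B,Q(65,213,33)))
print("scoop bowl(+50)",fr(S,Q(123,125,35)),"tail(-72)",fr(S,Q(113,217,35)))
im=t["img"].astype(int); P=proj(t,[663,-44.5,150]); u,v=P.astype(int)
s=im[v-20:v+20,u-20:u+20]; m=(s[...,2]>s[...,0]*1.35+8)&(s.max(2)<130)
c=blobs(m,80)[0]; (x,y),r=cv2.minEnclosingCircle(c); print("lid",ray(t,u-20+x,v-20+y,150),r)
```

```text
brush [74.6 -2.3] [-70.8 -13.3]
scoop bowl(+50) [53.3 -3.4] tail(-72) [-68.8  -3.9]
lid [664.71183775 -44.65776888 150.        ] 12.523475646972656
```

```bash
python3 -c "
from bench import robot
print(robot.hand_in())"
```

```text
the job is handed in; nothing more can be done
None
```

I handed the job in with every step done, but the simulator returned no verdict: the ring was turned to the stop and backed off to the fourth click, the lid is back on the grinder, and the brush and scoop lie in their bays (I saw no tamper or cup).

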